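Set up the rolling race on the inclined track

TASK

Set the two-lane inclined track up for the next rolling race: with a fingertip, push each of the two cylinders lying at the low end (the solid one and the tube) up its own lane, right up to the stop at the top, so that the sprung catch in the lane rises behind it and keeps it there when you take your hand away. Push slowly and stay behind the cylinder until it is caught: it must neither shoot ahead nor run away back down the track, and it must never be lifted out of its lane. Leave the other things on the table where they are.

Things in the scene. Friction and masses are not known exactly. Their poses are not given: they have to be found in the camera images.
- ramp: Two-lane inclined track, fixed to the table: 340 mm long, 150 mm wide (172 mm over the catch tabs), bare aluminium on a dark base plate with rubber feet. Origin on the table under its middle; x points horizontally in the uphill direction, y to the left when looking uphill, z up. Its position and heading change from start to start; it cannot be pushed away.
- track: The sloping aluminium plate of that track, 0.122 rad (7 degrees) steep. Origin at the middle of its running surface, 56 mm above the table; x points uphill along the surface (plate from -170 to +170 mm), y left, z square to it (running surface at z = 0). Two lanes 63 mm wide, centre lines at y = +35.5 and -35.5 mm, between three rails 8 mm wide and 10 mm high.
- stop_left (a point): Centre of the rubber pad of the top stop (a bar 40 mm high) in the left lane: track x = +140, y = +35.5, z = +25 mm. A cylinder against this stop has its axis at track x = +115 mm, 25 mm above the surface.
- stop_right (a point): The same for the right lane: track x = +140, y = -35.5, z = +25 mm.
- buffer_left (a point): Upper inner edge of the rubber buffer bar across the low end, middle of the left lane: track x = -140, y = +35.5, z = +10 mm. The bar is only 10 mm high (track x = -155 to -140 mm); a cylinder lying against it at the start has its axis at track x = -120 mm and can be reached from behind over the bar.
- buffer_right (a point): The same for the right lane: track x = -140, y = -35.5, z = +10 mm.
- solid_cylinder: Solid aluminium cylinder with plain closed end faces, diameter 50 mm, 60 mm long, about 0.3 kg, lying across one of the lanes (which of the two lanes changes). Origin at its centre; y is along its axis; it turns as it rolls. It rolls and slides easily and runs back down if nothing is behind it.
- tube: Steel tube, open at both ends (wall 3.5 mm), diameter 50 mm, 60 mm long, about 0.3 kg, lying across the other lane. Origin at its centre; y is along its axis; it turns as it rolls. It rolls and slides easily and runs back down if nothing is behind it.
- catch_left (a joint): Sprung one-way catch of the left lane, a steel tongue 36 mm wide hinged at track x = +67 mm. 0 rad = fully raised (at rest), 0.29 rad = pressed flush into the plate; a weak spring (45 to 60 N mm) raises it. A cylinder pushed up the lane rolls over it and presses it down (a few newtons). The dark thumb tab outside the rail belongs to it and is not needed.
- catch_left_tip (a point): Middle of the free uphill edge of the left tongue: raised, it stands 8 mm above the surface at track x = +94 mm. It springs up behind a cylinder whose axis is past about track x = +112 mm (3 mm short of the stop); the cylinder then rests against it. A fingertip kept 12 mm or more above the surface passes clear over it.
- catch_right_tip (a point): The same for the right tongue.
- catch_right (a joint): The same catch in the right lane (track y = -35.5 mm); joint values as for the left one.
- stopwatch: Round white stopwatch, 76x53x14 mm, lying near the track on the robot's side. Bystander; origin under its centre.
- folding_rule: Yellow folding rule, folded, 246x19x17 mm, lying alongside the track on its far side. Bystander; origin under its centre, long axis y.
- spirit_level: Small aluminium spirit level, 80x14x14 mm, lying beside the track on the robot's side. Bystander; origin under its centre, long axis y.
- slot_weight: Slotted brass weight, diameter 32 mm, 14 mm high, beside the track on the robot's side. Bystander; origin under its centre.
- pocket_compass: Round black pocket compass, diameter 48 mm, 12 mm high, on the robot's side of the track near its low end. Bystander; origin under its centre.
- marker: Marker pen, 135 mm long, lying on the pile of papers to the left. Bystander; origin under its centre.
- eraser: Eraser, 40x18x12 mm, lying on the pile of papers to the left. Bystander; origin under its centre.
Things that resemble listed ones, but are neither listed nor needed, are in the scene too. Leave any orange or pink look-alike of the solid_cylinder alone.

How it is judged:
By the outcome, as a careful person would: the job done as asked, in the order asked, and still so for the second after the job is handed in, with the robot touching nothing.
It also fails if it takes over 64 s, if anything falls off the work surface, if the arm or the gripper's body presses on something with over 40 N, if the wrist force passes 120 N, or if a joint passes its speed limit or range.

ROBOT

A 6-joint arm with a two-finger parallel gripper is mounted at the origin on a cart in front of the work surface, level with it; the furniture and walls round the work are solid. World frame = base frame: x ahead of the robot, y to its left, z up, the work surface at z = 0. Lengths are in m, angles in degrees, forces in N, time in s.
With the tool pointing down it reaches from about 0.35 to 0.875 m from the base axis. Payload 4.2 kg.
Tool frame: the origin (TCP) lies midway between the tips of the shut fingers; the grasp point (between the pads) lies 19 mm behind it; y points along the fingers, z is the direction in which the jaws open and shut, and the axes are right-handed (so a half turn about y gives the same grasp; the last joint's range is limited). The gripper opens to 87 mm and grips with 3 to 60 N. Pads are 19 mm wide; open, the fingers measure 117 mm over their backs; the gripper's body (75 mm by 190 mm) begins 51 mm behind the grasp point.
Start: joints at [86.207, 22.042, 0.453, 0, -68.411, -14.817], TCP at [0.199, 0.592, 0.223] pointing down, gripper open.
Joint ranges: [-179.83, 179.83], [-69.29, 118.12], [-61.27, 80.66], [-181.25, 117.63], [-171.15, -9.14], [-177.46, 177.46]. Speed limits (degrees/s): [159.86, 159.86, 180, 180, 180, 180].

INTERFACE

Orientations are given as [roll, pitch, yaw] about the fixed x, y, z axes, in that order (R = Rz(yaw) Ry(pitch) Rx(roll)).
In Python, from workcell import env gives the robot as it stands. The module is installed in compiled form; this text tells all that it offers. Calls block until the motion is done:
- env.goto(position, orientation): joint-space move of the TCP to a pose.
- env.move_straight(position, rotation=None, rate=0.15, force_limit=None): straight line of the TCP; rotation=None keeps the orientation; rate is the mean speed in m/s. With force_limit (N) it stops when the force on the tool has changed by that much, and returns True; else False.
- env.set_joints(angles): joint-space move.
- env.gripper_to(opening, grasp_force=None): opening from 0.0 (shut) to 1.0 (fully open); grasp_force is the grip in N (None keeps the last); returns when the fingers have stopped.
- env.dwell(seconds).
- env.inverse_kinematics(position, orientation): joint angles nearest the present ones, or None.
- env.read_state(): the state.
- env.grab_frame(name): name is "side" or "top" or "wrist"; returns a dict with "image" (384x512x3 uint8, blue, green, red), "fx", "fy", "cx", "cy" (pixels), "position" and "orientation" of the camera in the world. Camera axes: x right, y up, looking along -z (the intrinsics and any distortion apply to the point x, -y, -z); pixel columns grow to the right and rows downward; lengths in m; the calibration is good to about 2 mm. A picture is of the moment at which its call begins. There is no depth.
A pose or a line that the arm cannot do raises env.Unreachable and nothing moves.
- env.close_job(): hands the job in, once; it reports no verdict.
Trained networks look in a picture, given as the dict that the camera call returned (one of the last four; its "shot" number tells which), for a name from the list of things; names that differ only in an ending like _2 or _b are one class to them, and where a whole thing is asked for, a point or a joint stands for the part that bears it (a point fixed in the world has none). Each returns a list of dicts, best first, with "score" (0 to 1); they miss things now and then, are a little off and sometimes report something else, mostly with a low value. They report only what shows in the picture. A call takes as long as a camera call. They do not tell look-alikes from the thing itself.
- env.search_frame(picture, thing): "xyz" ([x, y, z] in m, in world coordinates, good to about 4 mm: the middle of the surface that is visible of it).
- env.trace(picture, thing): "mask" (384x512 bool, what is visible of it).
The state is a dict: "clock": time; "joint_positions": joint angles; "qvel": joint speeds; "joint_torque": joint torques, N m; "position": TCP position; "tool_rot": TCP orientation; "force": force on the tool from outside, world axes, zero at the start; "wrist_torque": the same for the moment, N m; "opening": opening from 0.0 (shut) to 1.0 (fully open).
Only numpy, scipy, OpenCV 4.12 (cv2) and the standard library are available. Lean on these libraries where they do the work, as an engineer would, in place of code of your own. Each camera call takes 0.05 s, during which the arm holds its last target. There are 200 camera calls.

## Working session

There is one attempt and no reset: what is moved stays moved. The work goes in short steps, each a Python script; the robot and the scene stay as the last script left them, time stands still between calls to the robot, and variables do not carry over. Pictures are saved under pics/ and viewed, about 8 in all and at most 12, crops included, and the job is handed in when it is done.

```bash
mkdir -p pics; python3 - <<'E'
from workcell import env
import cv2
s=env.read_state();print(s['clock'],s['position'],s['tool_rot'],s['opening'])
for n in('top','side'):
    p=env.grab_frame(n);cv2.imwrite(f'pics/{n}0.png',p['image'])
    print(n,p['position'],p['orientation'],[p[k] for k in('fx','fy','cx','cy')],[k for k in p])
    for t in('ramp','track','solid_cylinder','tube','catch_left','stop_left','buffer_left','catch_left_tip','catch_right_tip','stopwatch'):
        try:
            for d in env.search_frame(p,t)[:3]:print(t,d['score'],d['xyz'])
        except Exception as e:print(t,e)
print(env.read_state()['clock'])
E
```

```text
0.0 [0.19923879 0.59176042 0.22144151] [-8.98745340e+01  3.54514345e-03  1.61378792e+02] 0.999913685768181
top [ 0.45933273 -0.0051357   1.15181236] [  2.84686122   0.86282502 -91.11284598] [451.91007696474287, 451.91007696474287, 261.84404589427265, 191.13111293171985] ['image', 'fx', 'fy', 'cx', 'cy', 'position', 'orientation', 'shot']
ramp 0.73 [0.5029, -0.0397, 0.058]
ramp 0.53 [0.3406, -0.1914, 0.0115]
track 0.64 [0.5089, -0.0448, 0.065]
solid_cylinder 0.92 [0.5224, -0.191, 0.0826]
solid_cylinder 0.92 [0.5861, -0.3202, 0.0472]
solid_cylinder 0.69 [0.478, -0.3314, 0.0482]
tube 0.69 [0.4513, -0.1796, 0.0848]
catch_left 0.39 [0.3862, 0.0646, 0.017]
stop_left 0.85 [0.5028, -0.0427, 0.0609]
buffer_left 0.69 [0.504, -0.0431, 0.0572]
catch_left_tip 0.58 [0.4724, 0.0187, 0.0676]
catch_right_tip 0.53 [0.5473, 0.0023, 0.0703]
stopwatch 0.68 [0.386, 0.0668, 0.0154]
stopwatch 0.47 [0.3424, -0.1898, 0.0117]
side [ 0.48859371 -1.15507594  0.59478937] [65.75204074 -0.50899977 -1.14157214] [441.63026817019005, 441.63026817019005, 260.14828592126486, 192.15651197618078] ['image', 'fx', 'fy', 'cx', 'cy', 'position', 'orientation', 'shot']
ramp 0.7 [0.5051, -0.0549, 0.0544]
ramp 0.24 [0.5957, -0.1492, 0.0149]
track 0.65 [0.503, -0.0408, 0.0617]
solid_cylinder 0.8 [0.5843, -0.3426, 0.0357]
solid_cylinder 0.66 [0.5207, -0.2154, 0.077]
solid_cylinder 0.63 [0.4761, -0.3651, 0.0378]
tube 0.88 [0.4598, -0.2055, 0.077]
tube 0.2 [0.5527, -0.0018, 0.0708]
stop_left 0.7 [0.5072, -0.0439, 0.0595]
stop_left 0.65 [0.4559, -0.203, 0.0793]
buffer_left 0.89 [0.5049, -0.0427, 0.0611]
catch_left_tip 0.67 [0.4587, -0.203, 0.0755]
catch_left_tip 0.54 [0.4681, 0.0133, 0.0705]
catch_right_tip 0.45 [0.5027, -0.0536, 0.0561]
catch_right_tip 0.42 [0.5488, -0.0025, 0.073]
stopwatch 0.67 [0.5085, -0.0494, 0.0587]
stopwatch 0.62 [0.3835, 0.0493, 0.0106]
1.1
```

View both.

```bash
python3 - <<'E'
import cv2
a=cv2.imread('pics/top0.png')[40:380,120:420]
cv2.imwrite('pics/topc.png',cv2.resize(a,None,fx=1.75,fy=1.75,interpolation=cv2.INTER_CUBIC))
E
```

```text
(no output)
```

View pics/side0.png

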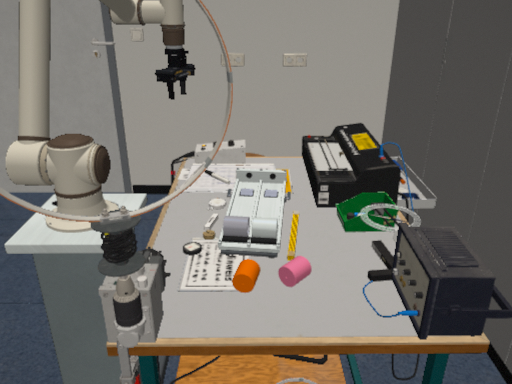

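View pics/topc.png

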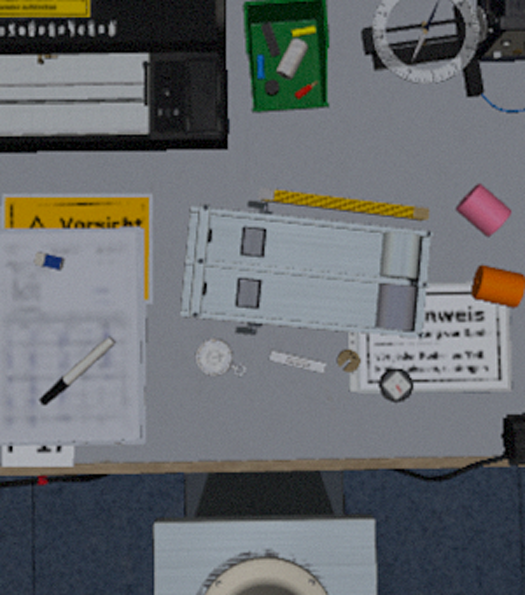

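```bash
cat > h.py <<'E'
import numpy as np, cv2
from scipy.spatial.transform import Rotation as R
T=np.radians(7)
RT=R.from_euler('y',-7,degrees=True).as_matrix()
def world(p,pose):          # track coords (m) -> world; pose=(x,y,yaw)
    p=np.atleast_2d(p)@RT.T+[0,0,.056]
    return p@R.from_euler('z',pose[2]).as_matrix().T+[pose[0],pose[1],0]
def project(P,c):
    q=(np.atleast_2d(P)-c['position'])@R.from_euler('xyz',c['orientation'],degrees=True).as_matrix()
    return np.c_[c['cx']+c['fx']*q[:,0]/-q[:,2],c['cy']+c['fy']*q[:,1]/q[:,2]]
CAM={'top':dict(position=[0.45933273,-0.0051357,1.15181236],orientation=[2.84686122,0.86282502,-91.11284598],fx=451.91,fy=451.91,cx=261.844,cy=191.131),
'side':dict(position=[0.48859371,-1.15507594,0.59478937],orientation=[65.75204074,-0.50899977,-1.14157214],fx=441.63,fy=441.63,cx=260.148,cy=192.157)}
E
python3 - <<'E'
from h import *
from workcell import env
from scipy.optimize import minimize
m={}
for n in('top','side'):
    p=env.grab_frame(n); d=env.trace(p,'ramp'); print(n,d[0]['score'],d[0]['mask'].sum())
    m[n]=d[0]['mask']; 
    for t in ('solid_cylinder','tube'):
        e=env.trace(p,t)
        for q in e[:3]:
            v,u=np.nonzero(q['mask']);print(t,q['score'],u.mean(),v.mean(),q['mask'].sum())
np.savez('m.npz',**m)
pose=[.505,-.043,np.radians(82.5)]
# fit: silhouette of plate incl. 10mm rails, stop bar: compare to top mask
def sil(pose,n):
    out=np.zeros((384*4,512*4),np.uint8)
    b=[(-.17,-.075,.01),(-.17,.075,.01),(.17,.075,.01),(.17,-.075,.01),(-.17,-.075,0),(-.17,.075,0),(.17,.075,0),(.17,-.075,0)]
    h=cv2.convexHull(((project(world(b,pose),CAM[n])+.5)*4).astype(np.float32))
    cv2.fillConvexPoly(out,np.round(h).astype(int),255);return cv2.resize(out,(512,384),interpolation=cv2.INTER_AREA)/255.
def cost(p):return np.abs(sil(p,'top')-m['top']).sum()
r=minimize(cost,pose,method='Nelder-Mead',options=dict(initial_simplex=np.array([pose]*4)+np.vstack([np.zeros(3),np.diag([.01,.01,.05])])))
print(r.x,np.degrees(r.x[2]),r.fun); pose=r.x
for n,(x0,x1,y0,y1) in dict(top=(210,380,140,245),side=(205,310,155,260)).items():
    k=4.5; img=cv2.resize(cv2.imread(f'pics/{n}0.png')[y0:y1,x0:x1],None,fx=k,fy=k,interpolation=cv2.INTER_CUBIC)
    def ln(a,c=(0,0,255)):
        q=(project(world(np.array(a)/1000,pose),CAM[n])+.5-[x0,y0])*k
        cv2.polylines(img,[np.round(q).astype(int)],False,c,1,cv2.LINE_AA)
    for y in(-75,-67,-4,4,67,75):ln([(-170,y,10),(140,y,10)])
    ln([(-170,-75,0),(-170,75,0),(170,75,0),(170,-75,0),(-170,-75,0)],(255,0,0))
    ln([(140,-75,40),(140,75,40)],(0,160,0));ln([(-140,-75,10),(-140,75,10)],(0,160,0))
    for s in(-35.5,35.5):
        ln([(67,s-18,0),(94,s-18,8),(94,s+18,8),(67,s+18,0),(67,s-18,0)],(255,0,255))
        ln([(-120,s-30,50),(-120,s+30,50)],(255,0,255))
    cv2.imwrite(f'pics/ov_{n}.png',img)
E
```

```text
top 0.86 7419
solid_cylinder 0.78 403.5210792580101 203.71838111298482 593
solid_cylinder 0.75 347.9982014388489 185.68345323741008 556
solid_cylinder 0.63 264.1889400921659 174.47465437788017 217
tube 0.68 345.6183074265976 214.99481865284974 579
tube 0.57 285.94594594594594 195.18308212058213 7696
side 0.68 3869
solid_cylinder 0.96 246.021768707483 275.0095238095238 735
solid_cylinder 0.86 294.62704918032784 271.14344262295083 732
solid_cylinder 0.8 264.5553278688525 227.7172131147541 488
tube 0.97 235.98797595190382 225.8376753507014 499
tube 0.67 293.24126984126985 235.95238095238096 315
tube 0.31 256.0985456369107 210.81519558676027 3988
[ 0.50113589 -0.06865945  1.45563801] 83.40191447410449 1491.0196078431372
```

View pics/ov_top.png

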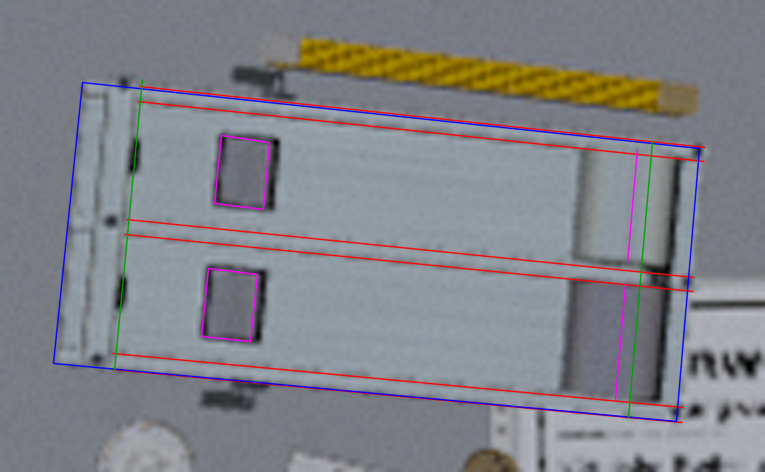

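View pics/ov_side.png

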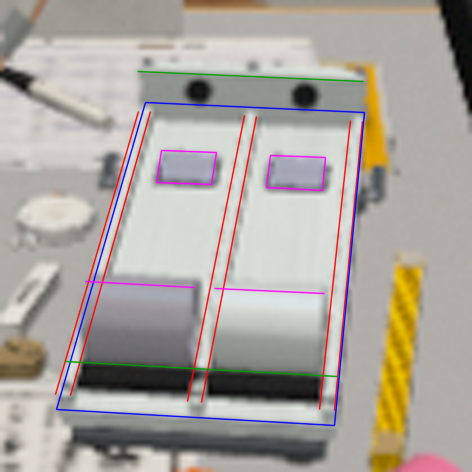

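```bash
cat >> h.py <<'E'
POSE=np.array([0.50113589,-0.06865945,1.45563801])
def tp(x,y,z): return world([[x/1000,y/1000,z/1000]],POSE)[0]
def rot():
    from workcell import env
    c=[]
    for yaw in(np.degrees(POSE[2]),np.degrees(POSE[2])-180):
        j=env.inverse_kinematics(tp(-50,-35,120),[-90,0,yaw])
        if j is not None:c.append((np.abs(np.array(j)-env.read_state()['joint_positions']).max(),[-90,0,yaw]))
    return min(c)[1]
def st(m=''):
    from workcell import env
    s=env.read_state();w=s['position']-tp(0,0,0)
    t=RT.T@R.from_euler('z',POSE[2]).as_matrix().T@w*1000
    print(m,'clk',round(s['clock'],2),'track',t.round(1),'F',np.round(s['force'],2),'open',round(s['opening'],2),flush=True)
E
python3 - <<'E'
from h import *
from workcell import env
env.gripper_to(0.0)
r=rot();print(r)
env.goto(tp(-168,-35.5,120),r);st('above')
env.move_straight(tp(-168,-35.5,16),rate=.1,force_limit=6);st('down')
print(env.move_straight(tp(-140,-35.5,16),rate=.03,force_limit=15));st('p1')
for n,(x0,x1,y0,y1) in dict(top=(210,380,140,245),side=(205,310,155,260)).items():
    p=env.grab_frame(n);cv2.imwrite(f'pics/{n}1.png',cv2.resize(p['image'][y0:y1,x0:x1],None,fx=4,fy=4,interpolation=cv2.INTER_CUBIC))
a,b=cv2.imread('pics/top1.png'),cv2.imread('pics/side1.png')
o=np.zeros((420,680*0+1100,3),np.uint8);o[:,:680]=a[:420,:680];o[:,680:]=b[:420,:420]
cv2.imwrite('pics/p1.png',cv2.resize(o,None,fx=.72,fy=.72,interpolation=cv2.INTER_AREA))
E
```

```text
[-90, 0, np.float64(83.40191447182191)]
above clk 6.19 track [-167.4  -35.8  120. ] F [ 0.18 -0.35 -0.01] open 0.0
down clk 7.38 track [-168.   -36.1   16.7] F [ 0.03  0.17 -0.01] open 0.01
False
p1 clk 8.47 track [-139.9  -35.5   15.8] F [ 0.63 -0.22  0.76] open 0.0
```

View pics/p1.png

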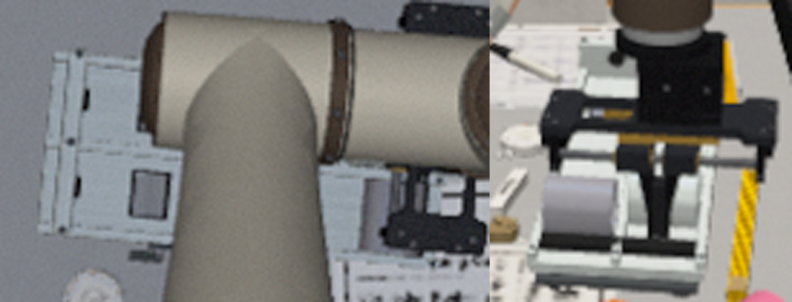

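The left view is mostly hidden by the arm. In the side view the finger (≈ col 660) is centred behind the solid cylinder (cols 625–697), over the buffer. I'll push on.

```bash
cat >> h.py <<'E'
def push(y,x0):
    from workcell import env
    print(env.move_straight(tp(30,y,16),rate=.045,force_limit=15));st('p2')
    print(env.move_straight(tp(70,y,16),rate=.03,force_limit=15));st('p3')
    print(env.move_straight(tp(92,y,16),rate=.012,force_limit=9));st('p4')
def shot(k):
    from workcell import env
    p=env.grab_frame('side');cv2.imwrite(f'pics/{k}.png',cv2.resize(p['image'][150:265,200:315],None,fx=5,fy=5,interpolation=cv2.INTER_CUBIC))
    return p
E
python3 - <<'E'
from h import *
push(-35.5,0);shot('s2')
E
```

```text
False
p2 clk 12.49 track [ 28.7 -35.4  16.8] F [-0.78 -6.97  3.94] open 0.01
False
p3 clk 13.97 track [ 69.9 -35.5  16. ] F [-1.26  0.18 -0.38] open 0.0
True
p4 clk 14.89 track [ 77.1 -34.9  16. ] F [ 0.82 -1.95  0.2 ] open 0.01
```

View pics/s2.png

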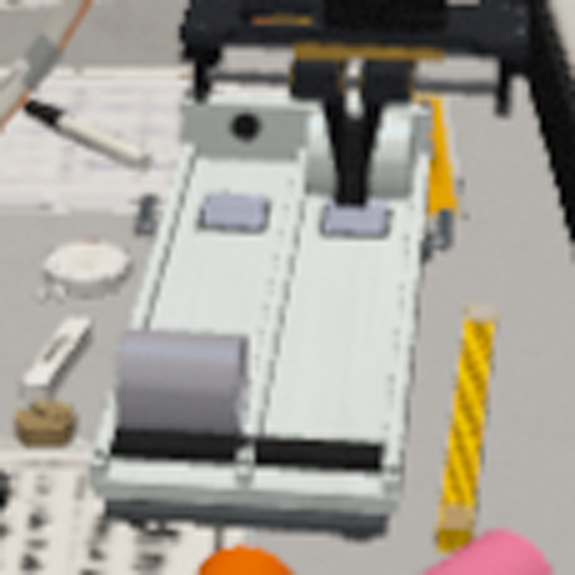

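The cylinder is at the top with the finger behind it. It's unclear whether the catch is up, so I'll press a bit harder to be sure the force came from the stop.

```bash
python3 - <<'E'
from h import *
from workcell import env
print(env.move_straight(tp(92,-35.5,16),rate=.012,force_limit=20));st('p5')
env.dwell(.3);st('hold')
print(env.move_straight(tp(70,-35.5,16),rate=.015));st('back')
p=shot('s3')
for d in env.search_frame(p,'solid_cylinder')[:3]:print(d['score'],d['xyz'])
for d in env.search_frame(p,'catch_right_tip')[:3]:print(d['score'],d['xyz'])
E
```

```text
True
p5 clk 15.57 track [ 76.8 -32.9  15.7] F [ 0.51 -4.17  1.63] open 0.01
hold clk 15.88 track [ 76.8 -32.9  15.6] F [ 1.81 -4.96  1.62] open 0.0
False
back clk 16.53 track [ 70.1 -35.4  15.9] F [ 0.78 -0.86  0.08] open 0.01
0.84 [0.4825, -0.3652, 0.0378]
0.66 [0.5843, -0.3415, 0.0351]
0.47 [0.5568, 0.0139, 0.0981]
0.49 [0.5537, -0.0032, 0.0729]
```

View pics/s3.png

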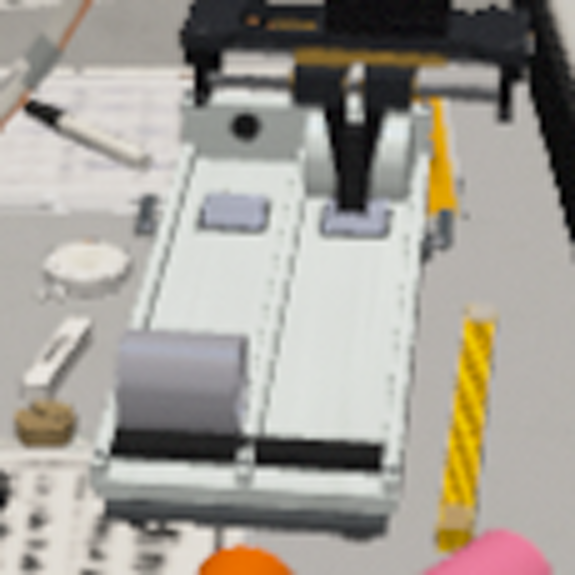

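```bash
python3 - <<'E'
from h import *
a,b=[cv2.imread(f'pics/{k}.png',0).astype(int) for k in('s2','s3')]
for c in((306,326),(385,405)):
    print(a[150:215:5,c[0]:c[1]].mean(1).round(),'\n',b[150:215:5,c[0]:c[1]].mean(1).round())
from workcell import env
# slow further retreat 15 mm, still behind
env.move_straight(tp(60,-35.5,16),rate=.02)
shot('s4');b=cv2.imread('pics/s4.png',0).astype(int)
for c in((306,326),(385,405)): print(b[150:215:5,c[0]:c[1]].mean(1).round())
E
```

```text
[192. 180. 166. 160. 155. 150. 142. 128. 128. 170. 209. 210. 200.] 
 [192. 181. 166. 156. 152. 150. 144. 134. 124. 148. 200. 212. 200.]
[197. 191. 178. 162. 156. 153. 147. 140. 129. 133. 179. 211. 192.] 
 [197. 191. 182. 168. 156. 151. 149. 143. 133. 128. 157. 202. 194.]
[184. 178. 166. 156. 153. 150. 144. 134. 124. 148. 199. 212. 201.]
[198. 192. 182. 168. 156. 152. 148. 142. 133. 128. 157. 202. 194.]
```

The solid cylinder settled about 1 mm, then did not move as the finger went back another 10 mm, so it is caught. Next is the tube in the left lane.

```bash
python3 - <<'E'
from h import *
from workcell import env
env.move_straight(tp(55,-35.5,110),rate=.12)
env.move_straight(tp(-168,35.5,110),rate=.15);st('above')
env.move_straight(tp(-168,35.5,16),rate=.08,force_limit=6);st('down')
print(env.move_straight(tp(-140,35.5,16),rate=.03,force_limit=15));st('p1')
push(35.5,0)
print(env.move_straight(tp(92,35.5,16),rate=.012,force_limit=16));st('p5')
env.dwell(.3);st('hold');shot('t2')
env.move_straight(tp(70,35.5,16),rate=.015);st('back');shot('t3')
a,b=[cv2.imread(f'pics/{k}.png',0).astype(int) for k in('t2','t3')]
for c in((190,205),(270,290)):
    print(a[150:215:5,c[0]:c[1]].mean(1).round(),'\n',b[150:215:5,c[0]:c[1]].mean(1).round())
E
```

```text
above clk 20.02 track [-167.6   35.2  110. ] F [ 0.08 -0.43  1.02] open 0.01
down clk 21.35 track [-168.    35.1   16.5] F [ 0.06  0.82 -0.17] open 0.01
False
p1 clk 22.43 track [-140.    35.6   15.8] F [ 0.16 -0.13 -0.6 ] open 0.01
False
p2 clk 26.36 track [29.  35.8 16.5] F [ 0.42 -6.53  3.28] open 0.01
False
p3 clk 27.84 track [69.9 35.6 16. ] F [-0.21  0.45  0.63] open 0.01
True
p4 clk 28.74 track [76.9 36.3 16. ] F [ 0.53 -2.5   1.5 ] open 0.0
True
p5 clk 29.31 track [76.7 38.  15.8] F [ 0.83 -4.56  1.52] open 0.0
hold clk 29.61 track [76.7 38.  15.7] F [ 2.1  -4.32  0.97] open 0.01
back clk 30.3 track [70.  35.6 15.9] F [-0.13 -0.25  0.09] open 0.01
[121. 114. 112. 113. 112. 106.  92. 112. 176. 214. 215. 202. 183.] 
 [128. 121. 117. 115. 113. 110. 101.  95. 135. 200. 217. 202. 184.]
[135. 130. 126. 128. 132. 131. 121. 110. 123. 176. 210. 207. 209.] 
 [134. 132. 130. 131. 132. 131. 128. 120. 112. 145. 199. 210. 209.]
```

View pics/t3.png

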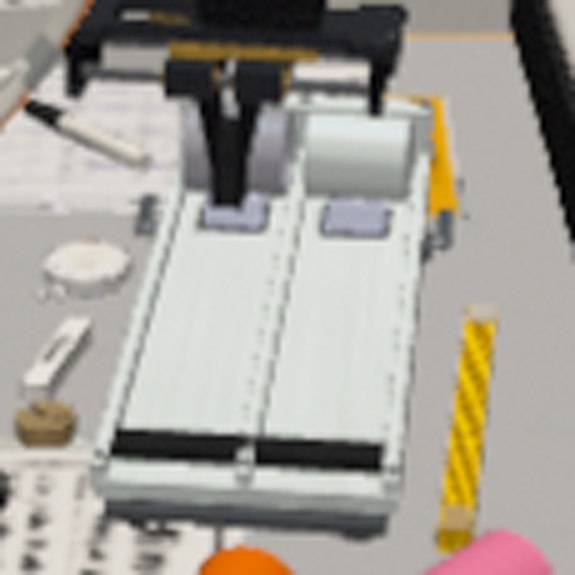

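The solid cylinder is held at the upper right with the catch raised. The tube is at the upper left with the finger about 7 mm behind it. I'll back away slowly and check that it stays.

```bash
python3 - <<'E'
from h import *
from workcell import env
env.move_straight(tp(58,35.5,16),rate=.015);shot('t4')
b=cv2.imread('pics/t4.png',0).astype(int)
for c in((190,205),(270,290)): print(b[150:215:5,c[0]:c[1]].mean(1).round())
E
```

```text
[105. 104. 107. 108. 107. 105. 100.  96. 135. 200. 217. 203. 184.]
[135. 132. 130. 130. 132. 132. 129. 120. 112. 145. 200. 210. 210.]
```

Its lower edge hasn't moved, so the tube is caught. I'll retreat clear and take a final look.

```bash
python3 - <<'E'
from h import *
from workcell import env
env.move_straight(tp(50,35.5,120),rate=.12)
env.move_straight(tp(-120,35.5,170),rate=.15);env.dwell(.5);st('clear')
p=shot('f');q=env.grab_frame('top')
a=cv2.resize(q['image'][100:280,130:430],None,fx=1.3,fy=1.3);b=cv2.resize(p['image'][150:265,200:315],(390,390),interpolation=cv2.INTER_CUBIC)
o=np.zeros((390,800,3),np.uint8);o[:,:390]=b;o[:234,400:790]=a;cv2.imwrite('pics/fin.png',o)
E
```

```text
clear clk 34.2 track [-119.9   35.5  170. ] F [-0.57  0.43 -0.28] open 0.01
```

View pics/fin.png

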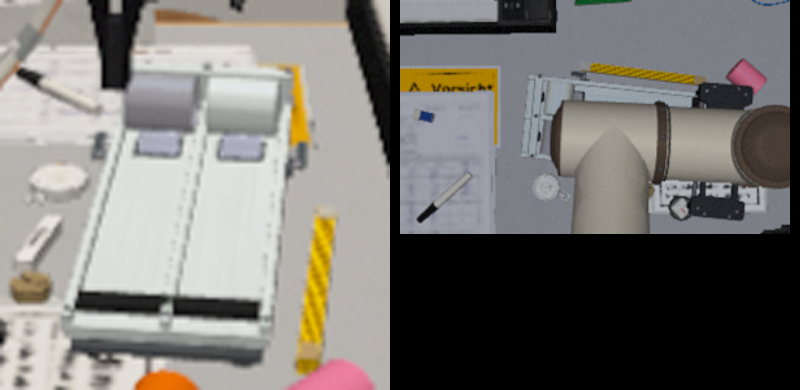

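Both cylinders sit at the top behind raised catches (side view, about (160,100) and (243,105)). The gripper is clear and the other things on the table are where they were.

```bash
python3 -c "
from workcell import env
env.close_job()"
```

```text
the job is handed in; nothing more can be done
```

Both cylinders are at the top of their lanes and held by their catches, and the job is handed in. I pushed the solid cylinder up the right lane first, then the tube up the left lane, using the shut fingertips from behind at 0.012–0.045 m/s. The clock read about 34 s at the last check, against the 64 s limit.

- **Pushed to the stop:** each push ended against a firm resistance at the top. A second, harder press (20 N limit for the solid cylinder, 16 N for the tube) moved neither any further.
- **Held by the catch:** each cylinder settled back 1 mm or so. It then did not move as the finger was drawn back a further 10 mm (solid) and 12 mm (tube).
- **Final picture:** with the hand clear, the side camera shows both at the top with both tongues raised. The other things in view look undisturbed. The arm hid part of the top view.
- **Minor disagreements:** the networks' position for the ramp was about 25 mm off along the lane from my fit to the images, so I used the fit. The finger was also pushed about 2.5 mm sideways during the hard presses, with no visible effect on the cylinders.

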